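Fetch the rolling pin from under the bars in the tool crate

ROBOT

A 6-joint arm with a two-finger parallel gripper is mounted at the origin on a cart in front of the work surface, level with it; the furniture and walls round the work are solid. World frame = base frame: x ahead of the robot, y to its left, z up, the work surface at z = 0. Lengths are in m, angles in rad, forces in N, time in s.
With the tool pointing down it reaches from about 0.35 to 0.975 m from the base axis. Payload 4.9 kg.
Tool frame: the origin (TCP) lies at the very end of the fingers, on their centre line; the grasp point (between the pads) lies 19 mm behind it (pinch_z is the distance from the TCP to the grasp point, in m); z points along the fingers, y is the line along which they close (so a half turn about z gives the same grasp; the last joint's range is limited). The gripper opens to 85 mm and grips with 20 to 120 N. Pads are 22 mm wide; open, the fingers measure 114 mm over their backs; the gripper's body (76 mm by 85 mm) begins 54 mm behind the grasp point. The pads swing forward as they close: fully open they stand 13 mm farther back than shut.
Start: joints at [0.993, 0.053, 1.613, -0, 1.476, -0.119], TCP at [0.277, 0.56, 0.231] pointing down, gripper open.
Joint ranges: [-3.01, 3.01], [-1.01, 2.22], [0.06, 2.58], [-1.02, 4.17], [0.09, 2.62], [-3.14, 3.14]. Speed limits (rad/s): [2.57, 2.57, 3.14, 3.14, 3.14, 3.14].

INTERFACE

Orientations are given as a unit quaternion [w, x, y, z].
In Python, from plant import * gives the robot as it stands. The module is installed in compiled form; this text tells all that it offers.
- The arm moves only by the tool play_rows, never from a script. Its arguments are lists of equal length, an entry for each row: "linear": the shift along the world's x, y, z in m, a list of three; "turn": the turn about the world's z in degrees. A call has 1 to 8 rows; each row shifts and turns the commanded pose from where the row before left it; what a row does not reach is not made up. A row lasts 1/8 s, in which the tool goes at most 62.5 mm and 10.7 degrees, less where a joint would pass 70% of its speed; a pose out of reach is approached as far as the arm can. A call is refused whole if a number of a shift passes 0.0625 or a number of a turn 10.7, either way. A call with a gripper value outside its range is refused whole. "hand" is the finger opening in m, from 0 to 0.0854, set as the call begins (left out, the last holds). The fingers move at their own pace and stop on an object; the grip force is fixed at half the most. Time passes only in rows, so rows that do not move let the fingers close. It gives the time, the measured TCP pose, the force, the opening and the grip force at its end, in the units of the state.
- state(): the state, without advancing time (a new reading comes with each control period).
- grab_frame(name): name is "scene" or "side" or "wrist"; returns the picture (384x512x3 uint8, red, green, blue); there is no depth.
- camera_info(name): a dict with "camera_matrix" (3x3 intrinsics, pixels), "distortion" ([k1, k2, p1, p2, k3] as OpenCV has them; the pictures are not rectified), "origin" and "attitude" of the camera in the world; the wrist camera has in their place "mount" (4x4, takes a point from camera to tool coordinates, whose origin is the TCP and whose axes are the flange's). Camera axes: x right, y down, z forward; pixel columns grow to the right and rows downward; lengths in m; the calibration is good to about 2 mm. A picture is of the moment at which its call begins: read the wrist's pose just before it. camera_info takes no time and is no camera call.
- job_done(): hands the job in; it is judged then, once.
Trained networks look in the newest picture that a camera, given by its name, has taken for a name from the list of things; names that differ only in an ending like _2 or _b are one class to them, and where a whole thing is asked for, a point or a joint stands for the part that bears it (a point fixed in the world has none). Each returns a list of dicts, best first, with "p" (0 to 1); they miss things now and then, are a little off and sometimes report something else, mostly with a low value. They report only what shows in the picture. A call takes as long as a camera call.
- trace(camera, thing): "region" (384x512 bool, what is visible of it) and "location" ([column, row] in pixels, amid what is visible of it).
The state is a dict: "time": time; "joint_pos": joint angles; "joint_vel": joint speeds; "joint_efforts": joint torques, N m; "tool_pos": TCP position; "tool_rot": TCP orientation; "contact_force": force on the tool from outside, world axes, zero at the start; "ft_torque": the same for the moment, N m; "gripper_width": opening from 0.0 (shut) to 1.0 (fully open); "grasp_force": force on a finger pad.
Only numpy, scipy, OpenCV 4.12 (cv2) and the standard library are available. Lean on these libraries where they do the work, as an engineer would, in place of code of your own. Each camera call takes 0.05 s, during which the arm holds its last target. There are 200 camera calls.

TASK

The rolling pin with a thin handle at both ends lies in the tool crate among two look-alike pins, with two square guide bars on top. First take the two bars off and lay them flat side by side on the floor of the crate's narrow, empty compartment while the rolling pin stays lying in its compartment; then take out that rolling pin and lay it in the pin stand with a handle in each V-notch. The other two pins stay lying in their compartment, and the things standing on the counter are left alone.

Things in the scene. Friction and masses are not known exactly. Their poses are not given: they have to be found in the camera images.
- tool_crate: open wooden tool crate, 236 (x) x 376 (y) x 55 high, fixed. Origin: centre of the underside; z up. Floor 6 thick; walls and partition 8 thick, 55 high. The partition runs along x at y = -52. Wide compartment: inside y -48 to +180; narrow one: inside y -180 to -56 (124 wide); both inside x -110 to +110
- pin_bay (a point): middle of the wide compartment's floor, 6 above the crate's underside; axes as the crate's. The three pins lie here roughly along the crate's x, near 66, 0 and -66 along its y (about 32 clear between them), in any order; the bars lie across all three, roughly along the crate's y
- bar_bay (a point): middle of the narrow compartment's floor (crate x 0, y -118, 6 above its underside); axes as the crate's. The compartment is 220 along x and 124 along y and empty at the start
- rolling_pin: the pin to fetch: plain wood, 188 long; barrel 34 in diameter and 116 long with, at both ends, a thin handle 17 in diameter and 36 long; 0.13 to 0.25 kg. Origin: its middle, on the axis; its x axis runs along the pin, y and z are arbitrary about it. Lying on the crate floor its axis is 22 above the crate's underside
- straight_pin: look-alike to be left in its compartment: plain wooden cylinder 34 in diameter, 188 long, no handles. Origin: its middle, on the axis; x along it
- pestle: look-alike to be left in its compartment: barrel 34 in diameter and 152 long with a handle 17 in diameter and 36 long at its +x end only. Origin: the middle of the 188 overall length, on the axis; x along it
- guide_bar_1: loose square wooden bar 190 x 24 x 24, about 0.1 kg. Origin: its centre; x along it. At the start it lies level on the three pins, its underside 39 and its top 63 above the crate's underside, on the crate's -x side
- guide_bar_2: the same kind of bar, at the start parallel or nearly so to the other, on the crate's +x side; 28 to 52 clear between the two at the middle
- pin_stand: wooden pin stand fixed to the counter: board 86 (x) x 190 (y) x 12 thick with two cheeks 12 thick, centred at y = -76 and +76, each with an upward 90 degree V-notch about 50 wide at the top; cheek tops 78 high. A pin lies in it along the stand's y. Origin: centre of the board's underside; z up
- stand_seat (a point): point in the stand where the middle of the rolling pin comes to lie: midway between the notches, 64 above the counter; axes as the stand's. The barrel hangs between the cheeks (140 between their inner faces) with its ends 12 from them when centred; a handle rests in each notch
- jam_jar: bystander: jam jar 65 across, 97 high, behind the stand, 115 to 135 from the stand's middle along its +x. Origin: centre of the base
- enamel_cup: bystander: small green cup 64 x 89 x 48 high, in front of the stand, 110 to 130 from the stand's middle along its -x. Origin: underside, near its middle
- dough_timer: bystander: round kitchen timer 64 across, 56 high. Origin: centre of the base
- tea_light: bystander: candle in a cup 38 across, 15 high. Origin: centre of the base

How it is judged:
On the way:
1. both bars lie released on the floor of the narrow compartment, while the rolling pin still lies on the floor of the wide one (x of guide_bar_1 in the frame of tool_crate between -0.105 and 0.105 m and y of guide_bar_1 in the frame of tool_crate between -0.172 and -0.064 m and z of guide_bar_1 in the frame of tool_crate between 0.01 and 0.026 m and x of guide_bar_2 in the frame of tool_crate between -0.105 and 0.105 m and y of guide_bar_2 in the frame of tool_crate between -0.172 and -0.064 m and z of guide_bar_2 in the frame of tool_crate between 0.01 and 0.026 m and linear speed of each of guide_bar_1, guide_bar_2 below 0.02 m/s and contact force between the fingers and guide_bar_1 below 0.1 N and contact force between the fingers and guide_bar_2 below 0.1 N and y of rolling_pin in the frame of tool_crate between -0.048 and 0.18 m and z of rolling_pin in the frame of tool_crate below 0.032 m), for 0.2 s.
At the end, for the whole second after the job is handed in: the rolling pin rests released in the stand, middle within 7 mm of the seat across and in height, 14 mm along it, axis within 0.1 rad; both bars lie flat on the narrow compartment's floor (centre under 26 mm); the other pins lie in the wide compartment (middle under 32 mm) (x of rolling_pin in the frame of stand_seat between -0.007 and 0.007 m and y of rolling_pin in the frame of stand_seat between -0.014 and 0.014 m and z of rolling_pin in the frame of stand_seat between -0.007 and 0.007 m and angle between the x axis of rolling_pin and the y axis of pin_stand, either way round below 0.1 rad and linear speed of each of rolling_pin, guide_bar_1, guide_bar_2 below 0.02 m/s and contact force between the fingers and rolling_pin below 0.1 N and x of guide_bar_1 in the frame of tool_crate between -0.105 and 0.105 m and y of guide_bar_1 in the frame of tool_crate between -0.172 and -0.064 m and z of guide_bar_1 in the frame of tool_crate between 0.01 and 0.026 m and x of guide_bar_2 in the frame of tool_crate between -0.105 and 0.105 m and y of guide_bar_2 in the frame of tool_crate between -0.172 and -0.064 m and z of guide_bar_2 in the frame of tool_crate between 0.01 and 0.026 m and x of straight_pin in the frame of tool_crate between -0.1 and 0.1 m and y of straight_pin in the frame of tool_crate between -0.048 and 0.18 m and z of each of straight_pin, pestle in the frame of tool_crate below 0.032 m and x of pestle in the frame of tool_crate between -0.1 and 0.1 m and y of pestle in the frame of tool_crate between -0.048 and 0.18 m); the robot touches nothing.
It fails at once if a thing standing on the counter (jar, cup, timer, tea light) is shifted by more than 30 mm or tipped (distance of any of jam_jar, enamel_cup, dough_timer, tea_light from where it was at the start of the episode above 0.03 m or angle between any of jam_jar, enamel_cup, dough_timer, tea_light's own z axis and vertical above 0.35 rad).
It also fails if it takes over 62 s, if anything falls off the work surface, if the arm or the gripper's body presses on something with over 40 N, if the wrist force passes 120 N, or if a joint passes its speed limit or range.

## Working session

There is one attempt and no reset: what is moved stays moved. The work goes in short steps, Python scripts to look and compute and a tool call to move; the robot and the scene stay as the last step left them, time stands still between calls to the robot, and variables do not carry over. Pictures are saved under pics/ and viewed, at most 10 in all, crops included, and the job is handed in when it is done.

Besides the shell and the picture viewer there is one more tool, called after "Call:" by a JSON object that holds its "op" and its "data", one argument or row to a line. play_rows: Moves the arm, as the interface text tells. Its arguments: {"type":"object","properties":{"linear":{"type":"array","items":{"type":"array","items":{"type":"number"}}},"turn":{"type":"array","items":{"type":"number"}},"hand":{"type":"number"}},"required":["linear","turn"]}

```bash
mkdir -p pics; cat > h.py <<'E'
from plant import *
import numpy as np, cv2
from scipy.spatial.transform import Rotation as R
def q2R(q): return R.from_quat([q[1],q[2],q[3],q[0]]).as_matrix()
def cam(name):
    c=camera_info(name); K=np.array(c["camera_matrix"]); D=np.array(c["distortion"])
    if "mount" in c:
        s=state(); T=np.eye(4); T[:3,:3]=q2R(s["tool_rot"]); T[:3,3]=s["tool_pos"]
        M=T@np.array(c["mount"]); return K,D,M[:3,:3],M[:3,3]
    a=np.array(c["attitude"]); 
    return K,D,(a if a.shape==(3,3) else q2R(a)),np.array(c["origin"])
def back(cm,px,z):
    K,D,Rm,o=cm
    u=cv2.undistortPoints(np.array(px,float).reshape(-1,1,2),K,D).reshape(-1,2)
    d=np.c_[u,np.ones(len(u))]@Rm.T
    return o+d*((z-o[2])/d[:,2])[:,None]
def proj(cm,P):
    K,D,Rm,o=cm
    p=(np.array(P,float).reshape(-1,3)-o)@Rm
    return cv2.projectPoints(p,np.zeros(3),np.zeros(3),K,D)[0].reshape(-1,2)
def save(n,im): cv2.imwrite("pics/"+n,im[:,:,::-1])
E
python3 - <<'E'
from h import *
print(state())
a=grab_frame("scene");b=grab_frame("side");c=cam("wrist");w=grab_frame("wrist")
for n in("scene","side","wrist"):print(n,camera_info(n))
save("a.png",np.vstack([np.hstack([a,b])]) [:, :]) 
cv2.imwrite("pics/a.png",cv2.resize(np.hstack([a,b])[:,:,::-1],(800,300)))
save("scene.png",a);save("w.png",w);save("side.png",b)
for n in("scene","side","wrist"):
  for t in("tool_crate","rolling_pin","straight_pin","pestle","guide_bar_1","pin_stand","jam_jar","enamel_cup","dough_timer","tea_light"):
    if n!="scene" and t in("jam_jar","enamel_cup","dough_timer","tea_light","tool_crate"):continue
    for r in trace(n,t)[:3]:
      print(n,t,round(r["p"],2),r["location"],int(r["region"].sum()))
E
```

```text
{'time': 0.0, 'joint_pos': array([ 9.93013607e-01,  5.33449260e-02,  1.61432901e+00,  3.12836668e-05,
        1.47599949e+00, -1.19010389e-01]), 'joint_vel': array([ 0.00133544,  0.00091792,  0.00057477, -0.00062839, -0.00070037,
        0.0003711 ]), 'joint_efforts': array([ 1.59395226e-03, -3.93659127e+01, -3.70189834e+01,  5.65739276e-05,
        6.71503163e-03, -5.53190986e-07]), 'tool_pos': array([0.2764271 , 0.55983694, 0.23004951]), 'tool_rot': array([-3.69813352e-04,  2.27381145e-01,  9.73805285e-01, -9.72565972e-04]), 'contact_force': array([ 0.53264812, -0.07974223, -0.09520449]), 'ft_torque': array([-0.01842802, -0.00580534,  0.01887911]), 'grasp_force': 0.0, 'gripper_width': 1.0017697957385403}
scene {'camera_matrix': array([[488.25310123,   0.        , 251.65588739],
       [  0.        , 488.25310123, 183.44529885],
       [  0.        ,   0.        ,   1.        ]]), 'distortion': array([-0.03901112,  0.        ,  0.        ,  0.        ,  0.        ]), 'origin': array([-0.1650773 , -0.81177142,  0.92963659]), 'attitude': array([-0.40210645,  0.84331419, -0.3254254 ,  
[... 1180 characters left out ...]
, 217.5] 771
scene guide_bar_1 0.56 [285.4, 233.1] 904
scene pin_stand 0.74 [192.4, 155.0] 1235
scene jam_jar 0.6 [228.4, 136.9] 634
scene enamel_cup 0.71 [149.8, 161.7] 451
scene dough_timer 0.93 [281.1, 171.9] 359
scene dough_timer 0.65 [150.6, 163.1] 416
scene dough_timer 0.19 [298.3, 215.3] 826
scene tea_light 0.73 [210.0, 220.9] 120
side rolling_pin 0.66 [254.1, 221.2] 247
side rolling_pin 0.23 [301.3, 207.5] 309
side straight_pin 0.91 [259.3, 244.8] 342
side pestle 0.76 [251.3, 233.9] 349
side guide_bar_1 0.79 [245.7, 231.8] 315
side guide_bar_1 0.65 [267.1, 227.4] 360
side pin_stand 0.69 [261.9, 171.9] 787
wrist rolling_pin 0.61 [97.2, 370.6] 398
wrist pin_stand 0.62 [96.5, 368.9] 406
```

View pics/scene.png

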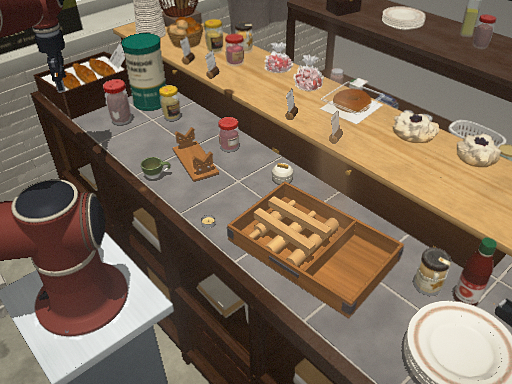

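```bash
python3 - <<'E'
from h import *
a=grab_frame("scene");b=grab_frame("side")
zz={"tool_crate":.03,"rolling_pin":.022,"straight_pin":.022,"pestle":.022,"guide_bar_1":.063,"pin_stand":.05,"jam_jar":.05,"enamel_cup":.025,"dough_timer":.03,"tea_light":.01}
for n in("scene","side"):
  cm=cam(n)
  for t,z in zz.items():
    for r in trace(n,t)[:3]:
      m=r["region"].astype(np.uint8)
      box=cv2.boxPoints(cv2.minAreaRect(cv2.findNonZero(m)))
      P=back(cm,[r["location"]],z)[0]
      print(n,t,round(r["p"],2),P[:2].round(3),"box",back(cm,box,z)[:,:2].round(3).tolist())
E
```

```text
scene tool_crate 0.75 [ 0.518 -0.323] box [[0.347, -0.094], [0.662, 0.065], [0.674, -0.433], [0.407, -0.496]]
scene straight_pin 0.69 [ 0.52  -0.255] box [[0.428, -0.249], [0.631, -0.217], [0.62, -0.263], [0.423, -0.291]]
scene straight_pin 0.6 [ 0.465 -0.202] box [[0.424, -0.183], [0.613, -0.164], [0.6, -0.207], [0.416, -0.222]]
scene pestle 0.9 [ 0.468 -0.19 ] box [[0.422, -0.183], [0.613, -0.163], [0.6, -0.207], [0.414, -0.223]]
scene pestle 0.43 [ 0.519 -0.313] box [[0.36, -0.08], [0.692, 0.077], [0.682, -0.433], [0.407, -0.492]]
scene guide_bar_1 0.92 [ 0.456 -0.216] box [[0.432, -0.117], [0.479, -0.095], [0.492, -0.297], [0.448, -0.311]]
scene guide_bar_1 0.62 [ 0.524 -0.192] box [[0.495, -0.109], [0.539, -0.087], [0.558, -0.284], [0.517, -0.299]]
scene pin_stand 0.96 [0.496 0.213] box [[0.488, 0.353], [0.606, 0.371], [0.511, 0.1], [0.411, 0.094]]
scene jam_jar 0.66 [0.64  0.227] box [[0.695, 0.34], [0.743, 0.296], [0.613, 0.144], [0.57, 0.184]]
scene enamel_cup 0.62 [0.402 0.306] box [[0.356, 0.324], [0.445, 0.365], [0.434, 0.258], [0.35, 0.224]]
scene enamel_cup 0.51 [ 0.521 
[... 762 characters left out ...]
ox [[0.411, -0.178], [0.596, -0.159], [0.596, -0.208], [0.416, -0.226]]
side guide_bar_1 0.6 [ 0.465 -0.238] box [[0.451, -0.105], [0.476, -0.103], [0.487, -0.316], [0.465, -0.318]]
side pin_stand 0.96 [0.519 0.189] box [[0.446, 0.11], [0.507, 0.404], [0.594, 0.314], [0.525, 0.04]]
side jam_jar 0.6 [0.645 0.234] box [[0.62, 0.353], [0.69, 0.355], [0.676, 0.124], [0.613, 0.122]]
side enamel_cup 0.81 [0.378 0.283] box [[0.345, 0.345], [0.415, 0.348], [0.422, 0.233], [0.355, 0.23]]
side dough_timer 0.84 [ 0.664 -0.022] box [[0.615, -0.044], [0.648, 0.062], [0.704, 0.01], [0.669, -0.091]]
side dough_timer 0.4 [ 0.485 -0.196] box [[0.412, -0.188], [0.596, -0.168], [0.596, -0.221], [0.417, -0.24]]
```

The scene camera shows the crate at about (315,245) with the bars across the pins. The stand is at (195,155), the cup at (152,168), the jar at (229,133), the timer at (282,172) and the tea light at (208,220). I'll look at the stand on the way to the crate.

Call:
{"op": "play_rows", "data": {
  "linear": [
    [0.03,-0.04,0.01],
    [0.03,-0.04,0.01],
    [0.03,-0.04,0.01],
    [0.03,-0.04,0.01],
    [0.03,-0.04,0.01],
    [0.03,-0.04,0.01],
    [0.03,-0.04,0.01],
    [0.03,-0.04,0.01]
  ],
  "turn": [-5,-5,-5,-5,-5,-5,-5,-5]
}}

```text
time: 3.25
tool_pos: [0.5176, 0.2389, 0.3118]
tool_rot: [0.0, 0.548, 0.837, 0.0]
contact_force: [-0.4, 0.0, 0.6]
gripper_width: 1.001
grasp_force: 0.0
```

Call:
{"op": "play_rows", "data": {
  "linear": [
    [0,0,0]
  ],
  "turn": [0]
}}

```text
time: 3.38
tool_pos: [0.5187, 0.238, 0.3124]
tool_rot: [0.001, 0.549, 0.836, 0.001]
contact_force: [-0.3, 0.0, -0.4]
gripper_width: 1.0
grasp_force: 0.0
```

```bash
python3 - <<'E'
from h import *
c=cam("wrist");w=grab_frame("wrist");save("w1.png",w);np.savez("c1.npz",*c)
for t,z in(("pin_stand",.04),("jam_jar",.097),("enamel_cup",.048)):
  for r in trace("wrist",t)[:1]:
    box=cv2.boxPoints(cv2.minAreaRect(cv2.findNonZero(r["region"].astype(np.uint8))))
    print(t,r["p"],r["location"],back(c,[r["location"]],z).round(3),back(c,box,z).round(3).tolist())
E
```

```text
pin_stand 0.88 [260.3, 138.9] [[0.516 0.254 0.04 ]] [[0.442, 0.174, 0.04], [0.499, 0.349, 0.04], [0.579, 0.328, 0.04], [0.527, 0.144, 0.04]]
jam_jar 0.74 [346.8, 192.9] [[0.632 0.243 0.097]] [[0.582, 0.23, 0.097], [0.602, 0.287, 0.097], [0.688, 0.258, 0.097], [0.67, 0.196, 0.097]]
enamel_cup 0.96 [172.7, 78.1] [[0.386 0.281 0.048]] [[0.337, 0.292, 0.048], [0.393, 0.324, 0.048], [0.433, 0.252, 0.048], [0.375, 0.218, 0.048]]
```

View pics/w1.png

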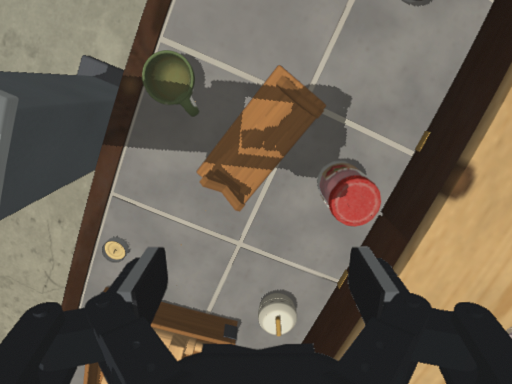

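Call:
{"op": "play_rows", "data": {
  "linear": [
    [-0.004,-0.056,0],
    [-0.004,-0.056,0],
    [-0.004,-0.056,0],
    [-0.004,-0.056,0],
    [-0.004,-0.056,0],
    [-0.004,-0.056,0],
    [-0.004,-0.056,0],
    [-0.004,-0.056,0]
  ],
  "turn": [-2,-2,-2,-2,-2,-2,-2,-2]
}}

```text
time: 4.58
tool_pos: [0.4847, -0.2079, 0.3111]
tool_rot: [0.0, 0.657, 0.754, 0.0]
contact_force: [1.4, 0.0, -0.2]
gripper_width: 0.997
grasp_force: 0.0
```

Call:
{"op": "play_rows", "data": {
  "linear": [
    [0,0,0]
  ],
  "turn": [0]
}}

```text
time: 4.7
tool_pos: [0.4843, -0.2093, 0.3105]
tool_rot: [-0.001, 0.659, 0.752, -0.0]
contact_force: [0.2, -0.1, -0.4]
gripper_width: 1.0
grasp_force: 0.0
```

```bash
python3 - <<'E'
from h import *
c=cam("wrist");w=grab_frame("wrist");save("w2.png",w);np.savez("c2.npz",*c)
s=state();print(s["time"],s["tool_pos"],s["joint_pos"].round(2))
for t,z in(("tool_crate",.055),("guide_bar_1",.063),("rolling_pin",.022),("straight_pin",.022),("pestle",.022)):
  for r in trace("wrist",t)[:2]:
    box=cv2.boxPoints(cv2.minAreaRect(cv2.findNonZero(r["region"].astype(np.uint8))))
    print(t,r["p"],r["location"],back(c,[r["location"]],z).round(3),back(c,box,z)[:,:2].round(3).tolist())
E
```

```text
4.75 [ 0.48461652 -0.20769213  0.31067164] [-0.55 -0.22  1.74  0.    1.62 -0.68]
tool_crate 0.94 [272.7, 198.6] [[ 0.511 -0.268  0.055]] [[0.375, -0.087], [0.606, -0.055], [0.7, -0.428], [0.398, -0.467]]
guide_bar_1 0.82 [245.1, 137.5] [[ 0.465 -0.191  0.063]] [[0.46, -0.293], [0.45, -0.104], [0.474, -0.102], [0.488, -0.291]]
guide_bar_1 0.82 [302.3, 135.8] [[ 0.535 -0.179  0.063]] [[0.529, -0.284], [0.509, -0.096], [0.535, -0.094], [0.558, -0.282]]
rolling_pin 0.67 [278.0, 88.7] [[ 0.499 -0.128  0.022]] [[0.404, -0.155], [0.402, -0.123], [0.588, -0.101], [0.594, -0.133]]
straight_pin 0.75 [277.4, 186.4] [[ 0.518 -0.26   0.022]] [[0.423, -0.288], [0.42, -0.251], [0.609, -0.229], [0.617, -0.266]]
pestle 0.58 [270.2, 141.1] [[ 0.499 -0.197  0.022]] [[0.411, -0.222], [0.409, -0.187], [0.595, -0.168], [0.601, -0.203]]
```

View pics/w2.png

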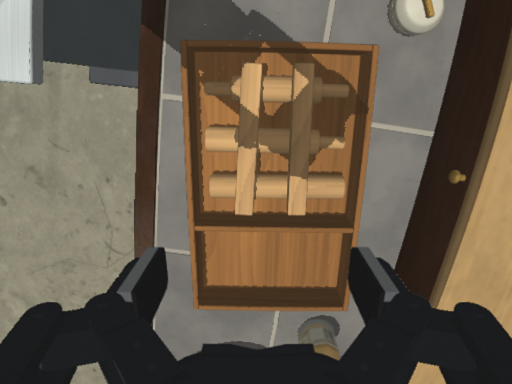

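The wrist view shows the pins from top to bottom: the rolling pin at row 88 with thin handles at both ends, the pestle at row 140 and the straight pin at row 186. The bars are at columns 247 and 302, and the narrow compartment sits below row 230. Next I'll fit the crate pose.

```bash
python3 - <<'E'
from h import *
from scipy.optimize import least_squares
z=np.load("c2.npz");c=[z[k] for k in z.files]
px=np.array([(182,42),(378,45),(346,312),(197,310)],float)
Q=back(c,px,.055)[:,:2];print(Q.round(3),[np.linalg.norm(Q[i]-Q[i-1]).round(3) for i in range(4)])
M=np.array([(-.118,.188),(.118,.188),(.118,-.188),(-.118,-.188)])
def tr(p,m): a=p[2];return m@np.array([[np.cos(a),np.sin(a)],[-np.sin(a),np.cos(a)]])+p[:2]
s=least_squares(lambda p:(tr(p,M)-Q).ravel(),[.51,-.27,.1]);p=s.x
print("crate",p.round(4),np.degrees(p[2]),s.fun.round(3))
for y in(-.093,-.143,-.118):print(y,tr(p,np.array([[0,y]])).round(3))
print("pins y 66,0,-66",tr(p,np.array([[0,.132],[0,.066],[0,0]])).round(3))
# overlay check
w=cv2.imread("pics/w2.png")
L=[[(-.118,.188),(.118,.188),(.118,-.188),(-.118,-.188)],[(-.11,-.048),(.11,-.048),(.11,-.056),(-.11,-.056)]]
for l in L:
  P=np.c_[tr(p,np.array(l)),np.full(4,.055)];cv2.polylines(w,[proj(c,P).round().astype(int)],1,(255,0,255),1)
for cx,cy,a,zz,h in((.468,-.1975,93.6,.063,.012),(.533,-.189,96.5,.063,.012)):
  P=np.c_[tr([cx,cy,np.radians(a)],np.array([(-.095,h),(.095,h),(.095,-h),(-.095,-h)])),np.full(4,zz)]
  cv2.polylines(w,[proj(c,P).round().astype(int)],1,(255,255,0),1)
cv2.imwrite("pics/w2o.png",w[20:330,120:400].repeat(2,0)[:600].repeat(2,1))
E
```

```text
[[ 0.378 -0.089]
 [ 0.607 -0.061]
 [ 0.65  -0.435]
 [ 0.423 -0.461]] [np.float64(0.374), np.float64(0.231), np.float64(0.377), np.float64(0.228)]
crate [ 0.5146 -0.2615  0.1176] 6.738638680264507 [-0.002  0.001  0.002  0.     0.004  0.001 -0.004 -0.001]
-0.093 [[ 0.526 -0.354]]
-0.143 [[ 0.531 -0.404]]
-0.118 [[ 0.528 -0.379]]
pins y 66,0,-66 [[ 0.499 -0.13 ]
 [ 0.507 -0.196]
 [ 0.515 -0.262]]
```

View pics/w2o.png

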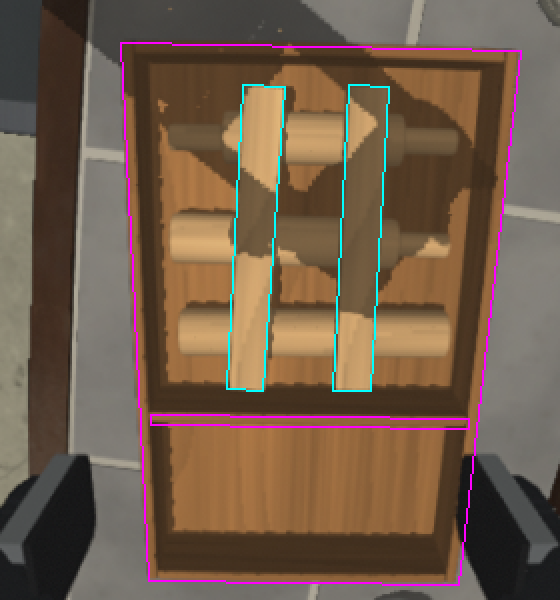

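Call:
{"op": "play_rows", "data": {
  "linear": [
    [-0.017,0.01,-0.055],
    [0,0,-0.06],
    [0,0,-0.06],
    [0,0,-0.05],
    [0,0,-0.03],
    [0,0,-0.014],
    [0,0,0]
  ],
  "turn": [-4,0,0,0,0,0,0],
  "hand": 0.045
}}

```text
time: 5.88
tool_pos: [0.4678, -0.197, 0.0421]
tool_rot: [-0.0, 0.683, 0.73, -0.0]
contact_force: [0.1, 0.2, -0.2]
gripper_width: 0.526
grasp_force: 0.0
```

Call:
{"op": "play_rows", "data": {
  "linear": [
    [0,0,0],
    [0,0,0],
    [0,0,0],
    [0,0,0]
  ],
  "turn": [0,0,0,0],
  "hand": 0.0
}}

```text
time: 6.38
tool_pos: [0.4693, -0.1986, 0.0445]
tool_rot: [0.002, 0.684, 0.73, 0.0]
contact_force: [-1.5, -1.5, 6.9]
gripper_width: 0.262
grasp_force: 59.7
```

Call:
{"op": "play_rows", "data": {
  "linear": [
    [0,0,0.04],
    [0,0,0.05],
    [0.009,-0.03,0],
    [0.009,-0.03,0],
    [0.009,-0.03,0],
    [0.009,-0.03,0],
    [0.009,-0.03,0],
    [0.009,-0.03,0]
  ],
  "turn": [0,0,-10,-10,-10,-10,-10,-10]
}}

```text
time: 7.38
tool_pos: [0.5219, -0.3786, 0.1322]
tool_rot: [-0.0, 0.958, 0.287, 0.0]
contact_force: [-0.3, -0.1, -1.3]
gripper_width: 0.265
grasp_force: 59.1
```

Call:
{"op": "play_rows", "data": {
  "linear": [
    [0.009,-0.027,0],
    [0,0,0],
    [0,0,0],
    [0,0,-0.05],
    [0,0,-0.04],
    [0,0,-0.02],
    [0,0,0]
  ],
  "turn": [-10,-10,-7,0,0,0,0]
}}

```text
time: 8.25
tool_pos: [0.5298, -0.4038, 0.0206]
tool_rot: [-0.001, 0.998, 0.058, -0.001]
contact_force: [0.9, 0.4, -0.4]
gripper_width: 0.264
grasp_force: 59.2
```

Call:
{"op": "play_rows", "data": {
  "linear": [
    [0,0,-0.006],
    [0,0,-0.004],
    [0,0,0]
  ],
  "turn": [0,0,0]
}}

```text
time: 8.62
tool_pos: [0.5311, -0.4049, 0.0129]
tool_rot: [0.0, 0.998, 0.059, 0.0]
contact_force: [0.5, -0.4, -0.6]
gripper_width: 0.268
grasp_force: 59.2
```

Call:
{"op": "play_rows", "data": {
  "linear": [
    [0,0,0],
    [0,0,0],
    [0,0,0]
  ],
  "turn": [0,0,0],
  "hand": 0.036
}}

```text
time: 9.0
tool_pos: [0.5307, -0.4017, 0.013]
tool_rot: [-0.003, 0.998, 0.059, -0.001]
contact_force: [-2.9, 11.0, 7.5]
gripper_width: 0.418
grasp_force: 5.8
```

Call:
{"op": "play_rows", "data": {
  "linear": [
    [0,0.003,0.004],
    [0,0,0.02],
    [0,0,0.05],
    [0,0.03,0.06],
    [0.0,0.05,0.05],
    [0,0.05,0.04],
    [0,0.03,0.02],
    [0,0,0]
  ],
  "turn": [0,0,0,10,10,10,10,10]
}}

```text
time: 10.0
tool_pos: [0.5323, -0.2499, 0.2512]
tool_rot: [0.004, 0.878, 0.479, 0.002]
contact_force: [-0.9, -0.8, -0.5]
gripper_width: 0.421
grasp_force: 0.0
```

```bash
cat > look.py <<'E'
from h import *
import sys
def tr(p,m): a=p[2];return m@np.array([[np.cos(a),np.sin(a)],[-np.sin(a),np.cos(a)]])+p[:2]
CR=[.5146,-.2615,.1176]
c=cam("wrist");w=grab_frame("wrist");save(sys.argv[1],w)
s=state();print(s["time"],s["tool_pos"].round(4),s["contact_force"].round(1))
for a in sys.argv[2:]:
  t,z=a.split(":");z=float(z)
  for r in trace("wrist",t)[:2]:
    (cx,cy),wh,an=cv2.minAreaRect(back(c,cv2.findNonZero(r["region"].astype(np.uint8)).reshape(-1,2),z)[:,:2].astype(np.float32)*1000)
    if wh[0]<wh[1]: an+=90;wh=wh[::-1]
    P=np.array([cx,cy])/1000; L=(P-CR[:2])@np.array([[np.cos(CR[2]),-np.sin(CR[2])],[np.sin(CR[2]),np.cos(CR[2])]])
    print(t,round(r["p"],2),"c",P.round(4),"ang",round((an+180)%180,1),"size",np.round(wh),"incrate",L.round(3))
E
python3 look.py w3.png guide_bar_1:.063 guide_bar_1:.03 rolling_pin:.025
```

```text
10.05 [ 0.5318 -0.2504  0.2497] [-0.1 -1.5 -0.4]
guide_bar_1 0.96 c [ 0.5344 -0.1891] ang 96.7 size [190.  27.] incrate [0.028 0.07 ]
guide_bar_1 0.75 c [ 0.5349 -0.3794] ang 7.0 size [173.  33.] incrate [ 0.006 -0.119]
guide_bar_1 0.96 c [ 0.5306 -0.1896] ang 96.7 size [208.  29.] incrate [0.024 0.07 ]
guide_bar_1 0.75 c [ 0.5312 -0.3988] ang 7.0 size [190.  36.] incrate [ 0.    -0.138]
rolling_pin 0.77 c [ 0.4966 -0.1286] ang 7.1 size [189.  34.] incrate [-0.002  0.134]
```

View pics/w3.png

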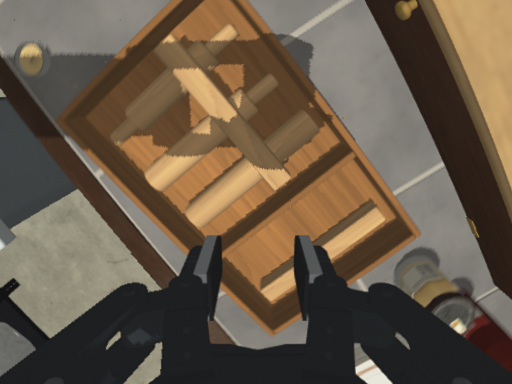

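Bar 1 lies flat in the far slot of the narrow compartment, along (265,290)–(385,210). Bar 2 is still on the pins, so it's next.

Call:
{"op": "play_rows", "data": {
  "linear": [
    [0,0.02,-0.03],
    [0,0.02,-0.03],
    [0.002,0.021,-0.03],
    [0,0,-0.02],
    [0,0,0]
  ],
  "turn": [10,10,10,10,0],
  "hand": 0.045
}}

```text
time: 10.82
tool_pos: [0.5313, -0.1893, 0.1332]
tool_rot: [-0.002, 0.666, 0.746, -0.001]
contact_force: [0.1, 0.3, -0.1]
gripper_width: 0.521
grasp_force: 0.0
```

Call:
{"op": "play_rows", "data": {
  "linear": [
    [0.002,0,-0.05],
    [0,0,-0.025],
    [0,0,-0.014],
    [0,0,0]
  ],
  "turn": [0,0,0,0]
}}

```text
time: 11.32
tool_pos: [0.5348, -0.1901, 0.0465]
tool_rot: [-0.0, 0.665, 0.747, -0.0]
contact_force: [-0.1, -0.0, 0.2]
gripper_width: 0.527
grasp_force: 0.0
```

Call:
{"op": "play_rows", "data": {
  "linear": [
    [0,0,0],
    [0,0,0],
    [0,0,0]
  ],
  "turn": [0,0,0],
  "hand": 0.0
}}

```text
time: 11.7
tool_pos: [0.5362, -0.1905, 0.0486]
tool_rot: [0.002, 0.665, 0.747, 0.0]
contact_force: [-0.7, -0.8, 6.3]
gripper_width: 0.263
grasp_force: 61.0
```

Call:
{"op": "play_rows", "data": {
  "linear": [
    [0,0,0.04],
    [0,0,0.05],
    [-0.002,-0.03,0],
    [-0.002,-0.03,0],
    [-0.002,-0.03,0],
    [-0.002,-0.03,0],
    [-0.002,-0.03,0],
    [0,-0.014,0]
  ],
  "turn": [0,0,-10,-10,-10,-10,-10,-10]
}}

```text
time: 12.7
tool_pos: [0.5242, -0.3549, 0.136]
tool_rot: [-0.0, 0.95, 0.311, -0.0]
contact_force: [-0.4, -0.1, -1.0]
gripper_width: 0.264
grasp_force: 60.2
```

Call:
{"op": "play_rows", "data": {
  "linear": [
    [0,0,0],
    [0,0,0],
    [0,0,0],
    [0,0,-0.05],
    [0,0,-0.04],
    [0,0,-0.018],
    [0,0,0]
  ],
  "turn": [-10,-10,-10,0,0,0,0]
}}

```text
time: 13.58
tool_pos: [0.5239, -0.3529, 0.027]
tool_rot: [-0.001, 0.998, 0.059, -0.001]
contact_force: [-0.3, 0.1, -0.3]
gripper_width: 0.263
grasp_force: 60.2
```

Call:
{"op": "play_rows", "data": {
  "linear": [
    [0,0,-0.005],
    [0,-0.001,-0.005],
    [0,0,0]
  ],
  "turn": [0,0,0]
}}

```text
time: 13.95
tool_pos: [0.525, -0.355, 0.0189]
tool_rot: [0.0, 0.998, 0.059, 0.0]
contact_force: [0.6, -0.5, -1.2]
gripper_width: 0.263
grasp_force: 60.2
```

Call:
{"op": "play_rows", "data": {
  "linear": [
    [0,0,0],
    [0,0,0],
    [0,0,0]
  ],
  "turn": [0,0,0],
  "hand": 0.034
}}

```text
time: 14.32
tool_pos: [0.525, -0.3549, 0.0188]
tool_rot: [0.0, 0.998, 0.059, 0.0]
contact_force: [-1.0, 0.4, 0.4]
gripper_width: 0.398
grasp_force: 0.0
```

Call:
{"op": "play_rows", "data": {
  "linear": [
    [0,0,0.03],
    [0,0,0.06],
    [0,0.03,0.06],
    [-0.007,0.05,0.06],
    [-0.007,0.05,0],
    [-0.007,0.05,0],
    [-0.007,0.045,0],
    [0,0,0]
  ],
  "turn": [0,0,0,0,0,0,0,0]
}}

```text
time: 15.32
tool_pos: [0.4978, -0.1396, 0.2124]
tool_rot: [-0.0, 0.998, 0.06, 0.0]
contact_force: [-0.1, -0.9, 0.2]
gripper_width: 0.396
grasp_force: 0.0
```

```bash
python3 look.py w4.png guide_bar_1:.03 rolling_pin:.025 pestle:.025 straight_pin:.025
```

```text
15.375 [ 0.4982 -0.141   0.2125] [ 0.9 -0.3 -0.8]
guide_bar_1 0.7 c [ 0.5253 -0.3479] ang 6.7 size [189.  39.] incrate [ 0.001 -0.087]
guide_bar_1 0.61 c [ 0.5301 -0.396 ] ang 6.9 size [189.  40.] incrate [-0.    -0.135]
rolling_pin 0.97 c [ 0.4958 -0.1281] ang 6.6 size [189.  34.] incrate [-0.003  0.135]
pestle 0.97 c [ 0.5048 -0.1954] ang 6.0 size [188.  36.] incrate [-0.002  0.067]
straight_pin 0.82 c [ 0.5137 -0.2589] ang 6.9 size [195.  36.] incrate [-0.001  0.003]
```

View pics/w4.png

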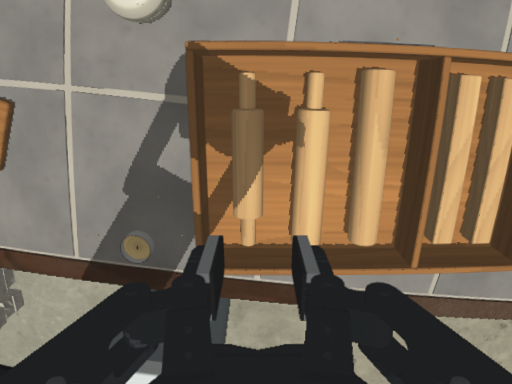

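The view from above shows the rolling pin at column 247 with both handles, then the pestle and the straight pin. Both bars lie flat side by side in the narrow compartment. I'll grip the rolling pin's barrel now.

Call:
{"op": "play_rows", "data": {
  "linear": [
    [-0.002,0.013,-0.05],
    [0,0,-0.06],
    [0,0,-0.05],
    [0,0,-0.025],
    [0,0,-0.012],
    [0,0,-0.003],
    [0,0,0]
  ],
  "turn": [0,0,0,0,0,0,0],
  "hand": 0.052
}}

```text
time: 16.45
tool_pos: [0.4972, -0.1296, 0.0134]
tool_rot: [0.0, 0.998, 0.058, 0.001]
contact_force: [-1.0, 0.0, 0.0]
gripper_width: 0.613
grasp_force: 0.0
```

Call:
{"op": "play_rows", "data": {
  "linear": [
    [0,0,0],
    [0,0,0],
    [0,0,0]
  ],
  "turn": [0,0,0],
  "hand": 0.0
}}

```text
time: 16.82
tool_pos: [0.4975, -0.1295, 0.0139]
tool_rot: [0.001, 0.998, 0.059, 0.001]
contact_force: [-0.5, 0.0, 6.5]
gripper_width: 0.378
grasp_force: 59.9
```

Call:
{"op": "play_rows", "data": {
  "linear": [
    [0,0,0.04],
    [0,0,0.06],
    [-0.005,0.03,0.06],
    [-0.01,0.05,0.06],
    [-0.01,0.05,0.03],
    [-0.01,0.05,0],
    [-0.01,0.05,0],
    [0,0,0]
  ],
  "turn": [0,0,0,0,0,0,0,0]
}}

```text
time: 17.82
tool_pos: [0.4524, 0.0913, 0.2451]
tool_rot: [-0.0, 0.998, 0.061, -0.0]
contact_force: [0.1, -0.4, -2.0]
gripper_width: 0.374
grasp_force: 60.3
```

```bash
cat > stand.py <<'E'
from look import *
from scipy.optimize import minimize
B=lambda x,y0,y1,z0,z1:np.array([(sx*x,y,z) for sx in(-1,1) for y in(y0,y1) for z in(z0,z1)])
def cheek(y0,y1):  # side prongs outside the V: notch 50 wide at the top
    return [np.array([(s*x,y,z) for x,z in((.043,.012),(.043,.078),(.025,.078),(0,.053),(0,.012)) for y in(y0,y1)]) for s in(-1,1)]
parts=[B(.043,-.095,.095,0,.012)]+cheek(-.082,-.070)+cheek(.070,.082)
def mask(p):
    m=np.zeros((384,512),np.uint8)
    for q in parts:
        W=np.c_[tr(p,q[:,:2]),q[:,2]]
        u=proj(c,W);  h=cv2.convexHull((u*16).round().astype(np.int32));cv2.fillConvexPoly(m,h,1,shift=4)
    return m.astype(bool)
rs=trace("wrist","pin_stand");r=rs[0]["region"];print(rs[0]["p"],rs[0]["location"],r.sum())
f=lambda p:1-(mask(p)&r).sum()/(mask(p)|r).sum()
best=None
for a in(-.35,-.2):
    s=minimize(f,[.51,.25,a],method="Nelder-Mead",options=dict(initial_simplex=np.array([.51,.25,a])+np.array([[0,0,0],[.02,0,0],[0,.02,0],[0,0,.15]]),xatol=1e-4,fatol=1e-4))
    if best is None or s.fun<best.fun:best=s
p=best.x;print("stand",p.round(4),np.degrees(p[2]).round(1),"IoU",1-best.fun)
o=w[:,:,::-1].copy()
cs,_=cv2.findContours(mask(p).astype(np.uint8),cv2.RETR_LIST,cv2.CHAIN_APPROX_NONE);cv2.drawContours(o,cs,-1,(255,0,255),1)
for y in(-.076,.076):
    u=proj(c,np.c_[tr(p,np.array([(-.025,y),(0,y),(.025,y)])),[.078,.053,.078]]);cv2.polylines(o,[u.round().astype(int)],0,(255,255,0),1)
cv2.imwrite("pics/st.png",cv2.resize(o[0:300,0:400],(800,600)))
E
python3 stand.py st_raw.png
```

```text
17.875 [0.4529 0.0898 0.245 ] [ 0.5  0.4 -1.8]
0.62 [122.9, 83.8] 13201
stand [ 0.5167  0.2471 -0.2651] -15.2 IoU 0.8892710229954818
```

View pics/st.png

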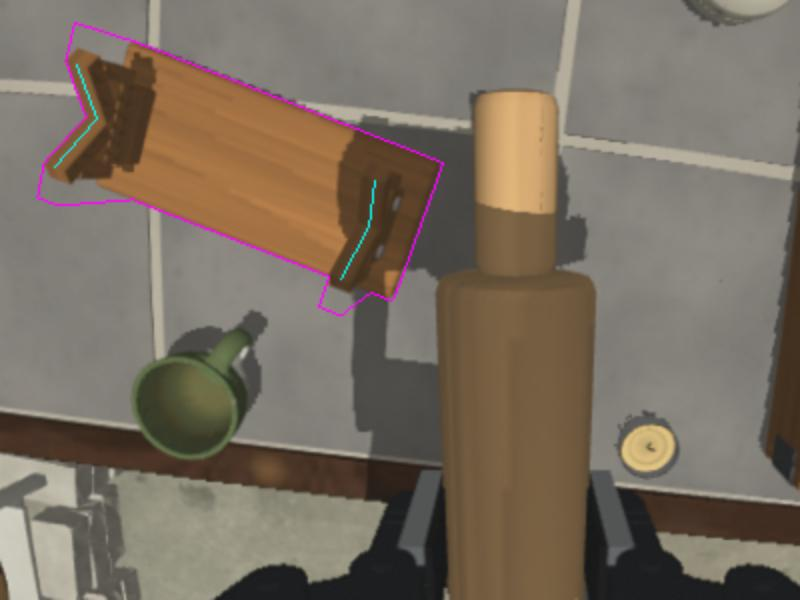

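The stand is well placed in the overlay, but its cheeks are narrower than in my model. I'll refit with about 31 mm half-width, using the same picture and region.

```bash
sed -i 's/(\.043,\.012),(\.043,\.078)/(HW,.012),(HW,.078)/; s/^def cheek/HW=.031\ndef cheek/' stand.py
sed -i 's#^for a in(-.35,-.2):#for HW,a in((.028,-.27),(.031,-.27),(.034,-.27)):\n    parts=[B(.043,-.095,.095,0,.012)]+cheek(-.082,-.070)+cheek(.070,.082)#; s#    if best is None#    print(HW,s.x.round(4),1-s.fun)\n    if best is None#' stand.py
python3 stand.py st_raw2.png
```

```text
17.975 [0.4534 0.0883 0.2451] [-1.3 -0.1 -1.6]
0.66 [116.5, 86.7] 13607
0.028 [ 0.5171  0.2489 -0.2642] 0.9689508267744964
0.031 [ 0.517   0.2479 -0.2656] 0.9768311987336308
0.034 [ 0.5173  0.2485 -0.2613] 0.9632988522034859
stand [ 0.517   0.2479 -0.2656] -15.2 IoU 0.9768311987336308
```

View pics/st.png

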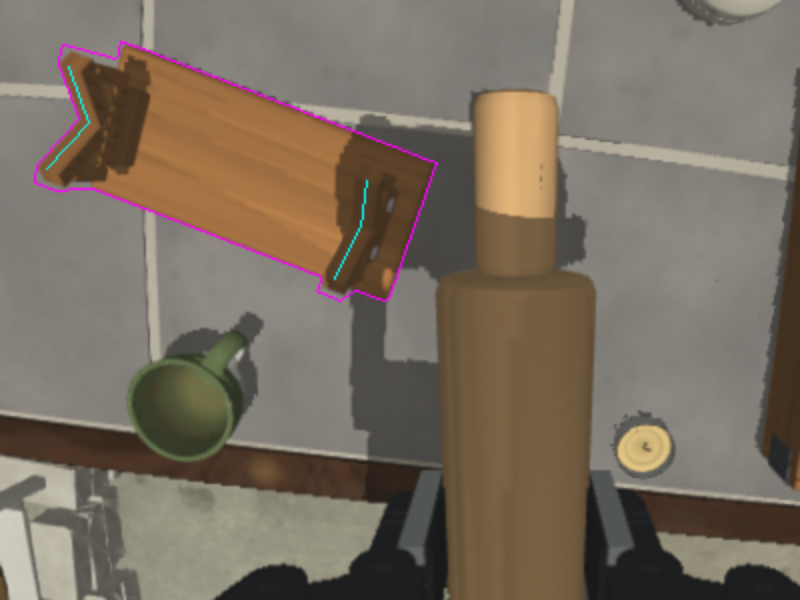

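Call:
{"op": "play_rows", "data": {
  "linear": [
    [0.01,0.02,0],
    [0.01,0.025,0],
    [0.01,0.025,0],
    [0.01,0.025,-0.02],
    [0.01,0.025,-0.03],
    [0.01,0.025,-0.03],
    [0.004,0.013,-0.025],
    [0,0,0]
  ],
  "turn": [10,10,10,10,10,10,8,0]
}}

```text
time: 19.02
tool_pos: [0.5165, 0.2454, 0.1374]
tool_rot: [-0.001, 0.796, 0.606, -0.003]
contact_force: [-0.1, -1.2, -3.0]
gripper_width: 0.372
grasp_force: 60.3
```

```bash
python3 - <<'E'
from h import *
q=[]
for i in range(4):
    s=state();t=s["tool_rot"];q.append([*s["tool_pos"],2*np.degrees(np.arctan2(t[2],t[1]))-90]);grab_frame("side")
print(np.array(q).round(4),np.mean(q,0).round(4))
E
```

```text
[[  0.5165   0.2454   0.1374 -15.4155]
 [  0.5175   0.2454   0.1393 -15.4816]
 [  0.5182   0.2456   0.1408 -15.4785]
 [  0.5186   0.2457   0.1417 -15.4611]] [  0.5177   0.2455   0.1398 -15.4592]
```

Call:
{"op": "play_rows", "data": {
  "linear": [
    [-0.001,0.002,-0.03],
    [0,0,-0.03],
    [0,0,-0.015],
    [0,0,-0.005],
    [0,0,0],
    [0,0,0]
  ],
  "turn": [0,0,0,0,0,0]
}}

```text
time: 19.98
tool_pos: [0.5176, 0.249, 0.062]
tool_rot: [0.0, 0.795, 0.607, 0.001]
contact_force: [-0.1, 0.1, -1.5]
gripper_width: 0.375
grasp_force: 60.4
```

```bash
python3 - <<'E'
from h import *
w=grab_frame("wrist");b=grab_frame("side")
s=state();print(s["tool_pos"],s["contact_force"])
cv2.imwrite("pics/pl.png",np.hstack([cv2.resize(b[120:220,200:330],(494,380)),w[:380,100:400]])[:,:,::-1])
E
```

```text
[0.51737702 0.24894179 0.06168529] [-0.4915659  -0.38283577 -1.3579758 ]
```

View pics/pl.png

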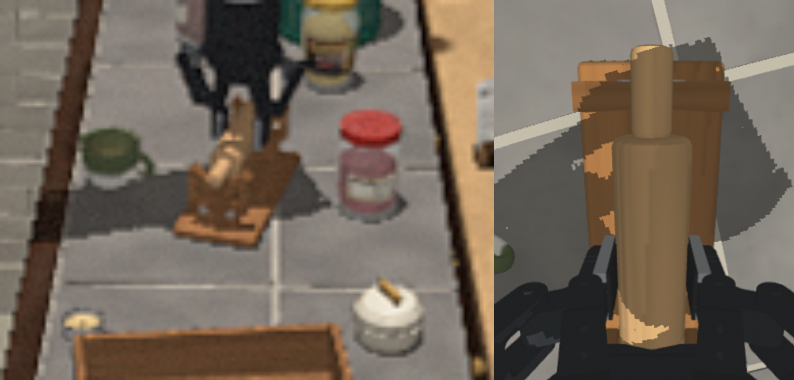

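The handle sits centred over the far notch (columns 632–673, cheek 573–731), and the barrel end clears the cheek. I'll lower and release.

Call:
{"op": "play_rows", "data": {
  "linear": [
    [0,0,-0.003],
    [0,0,-0.003],
    [0,0,0]
  ],
  "turn": [0,0,0]
}}

```text
time: 20.45
tool_pos: [0.5173, 0.2487, 0.055]
tool_rot: [0.0, 0.795, 0.607, 0.001]
contact_force: [1.8, -0.6, -0.8]
gripper_width: 0.372
grasp_force: 60.7
```

Call:
{"op": "play_rows", "data": {
  "linear": [
    [0,0,0],
    [0,0,0],
    [0,0,0]
  ],
  "turn": [0,0,0],
  "hand": 0.06
}}

```text
time: 20.82
tool_pos: [0.5165, 0.2487, 0.0545]
tool_rot: [-0.0, 0.795, 0.607, -0.0]
contact_force: [-0.0, -0.0, -0.3]
gripper_width: 0.701
grasp_force: 0.0
```

Call:
{"op": "play_rows", "data": {
  "linear": [
    [0,0,0.02],
    [0,0,0.05],
    [0,0,0.06],
    [0,-0.03,0.06],
    [0,-0.05,0.03],
    [0,-0.03,0],
    [0,0,0],
    [0,0,0]
  ],
  "turn": [0,0,0,0,0,0,0,0]
}}

```text
time: 21.82
tool_pos: [0.5165, 0.1412, 0.2709]
tool_rot: [-0.0, 0.795, 0.607, 0.0]
contact_force: [-0.2, 0.5, -0.5]
gripper_width: 0.699
grasp_force: 0.0
```

```bash
python3 look.py fin.png rolling_pin:.064; python3 - <<'E'
from h import *
w=cv2.imread("pics/fin.png");grab_frame("scene");b=grab_frame("scene")
cv2.imwrite("pics/fin2.png",np.hstack([cv2.resize(b[110:310,130:410],(420,300))[:,:,::-1],w[:300,80:440]]))
E
```

```text
21.875 [0.5164 0.1414 0.2705] [ 0.5 -0.  -0.2]
rolling_pin 0.95 c [0.5118 0.233 ] ang 74.8 size [156.  34.] incrate [0.055 0.491]
```

View pics/fin2.png

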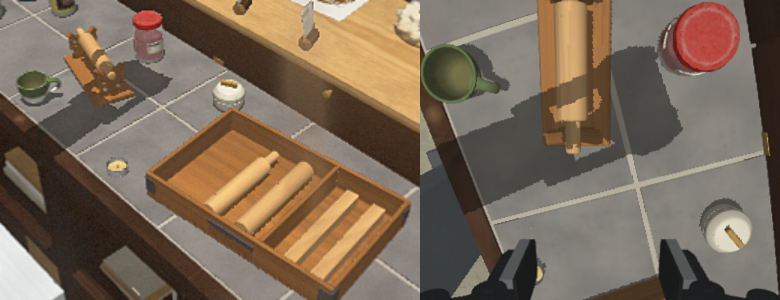

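The rolling pin lies in both notches with its near end where it should be. The bars, other pins and bystanders are all in place.

```bash
python3 -c "
from plant import *
print(job_done())"
```

```text
the job is handed in; nothing more can be done
None
```

The job is handed in, though no verdict came back: by the last camera check both bars lie flat in the narrow compartment, the rolling pin rests in both notches of the stand, and the other two pins and the things on the counter look undisturbed.

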